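# Seat the hinge pin, then hold the seal chest open

### The job

One hinge pin of the little seal chest, the one on the robot's left, has worked its way out and sticks out sideways: first push it back in through its fork and lug until its head is fully home, and only then lift the chest's lid, for which it has a bar along its front. Finish holding the lid open at 60 degrees from closed, still and not let go, so that I can reach in; it falls shut if released. Leave the seals, the jar and everything else standing where they are.

Things in the scene. Friction and masses are not known exactly. Their poses are not given: they have to be found in the camera images.
- chest: Seal chest: red lacquer box, 120 mm deep (x), 200 wide (y), 65 high, fixed. Origin: centre of its underside; x points from its front (bar side, nearer the robot) to its back (hinge side), y to its left, z up. Two brass hinge forks on its back face, one near each end, reach up to 89 mm; their outer cheeks end level with the chest's sides (y = +-100 mm). The right fork's pin is already home.
- lid (a joint): Opening angle of the lid, rad: 0 closed (level), 1.047 = 60 degrees, at most 1.75. A 10 mm thick, 124 x 200 mm black lacquer plate, 0.2 to 0.35 kg, no stay: let go, it falls shut. It turns about the axis through point lid_axis along the chest's y; its front edge rises and swings back.
- pin (a joint): How far the left hinge pin's head stands off its seat, m: 0 = home, head flat on the outer cheek; starts 0.024 to 0.036. Steel shank 8 mm across, 46 long, flat round head 25 mm across, 6 thick, already started in its hole on the hinge axis. Slides along the chest's y (towards -y, the chest's right, is home) against about 3 N of friction and stays where left.
- pin_face (a point): Centre of the outer flat face of the pin's head, 75 mm above the shelf, to the left (chest +y) of the left fork; when home it lies at chest (72, 106, 75) mm. Nothing stands within 40 mm of the head to its left.
- lid_axis (a point): Point on the hinge axis at the middle of the chest: chest (72, 0, 75) mm.
- lid_bar (a point): Middle of the lid's front bar: round brass, 10 mm across, 90 long, parallel to the hinge axis, on two 8 mm stalks at its ends (82 mm clear between), 35 mm of free gap between bar and lid edge. Lid closed: at chest (-104, 0, 70) mm, i.e. 176 mm in front of the axis and 5 mm below it; it turns with the lid and, being round, can turn between fingers.
- seal_square: Bystander: square stone seal 28 x 28 x 48 mm, standing beside, in front of or behind the chest. Origin at its foot.
- seal_round: Bystander: round stone seal 30 mm across, 50 mm high, likewise.
- seal_stepped: Bystander: stone seal with a 32 mm square base and a narrower grip, 44 mm high, likewise.
- brush_rest: Bystander: dark silicone brush rest with four knobs, 30 x 80 x 30 mm, to the right of the chest. Origin at its foot.
- clip: Bystander: steel spring clip on a foot 50 x 60 mm holding an upright slate tile, 77 mm high, on the right of the shelf. Origin at its foot.
- jar: Bystander: round lidded ceramic seal pad jar, 74 mm across, 42 mm high, on the upper tray. Origin at its foot.
- dropper: Bystander: small ceramic water dropper, 52 mm across, 44 mm high, on the upper tray. Origin at its foot.
- trays: Two stacked lacquer trays 200 x 280 mm, red below black, rim 88 mm high, fixed on the left of the shelf. Origin at the centre of the footprint.

How it is judged:
By the outcome, as a careful person would: the job done as asked, in the order asked, and still so for the second after the job is handed in, while the arm keeps its last pose, push and grip.
It also fails if it takes over 48 s, if anything falls off the work surface, if the arm or the gripper's body presses on something with over 40 N, if the wrist force passes 120 N, or if a joint passes its speed limit or range.

### The arm

A 7-joint arm with a two-finger parallel gripper is mounted at the origin on the work surface. World frame = base frame: x ahead of the robot, y to its left, z up, the work surface at z = 0. Lengths are in mm, angles in rad, forces in N, time in s.
With the tool pointing down it reaches from about 425 to 925 mm from the base axis. Payload 6.8 kg.
Tool frame: the origin (TCP) lies between the finger pads; the fingertips stand 25 mm ahead of it and the grasp point (between the pads) lies 6 mm ahead of it; z points along the fingers, y is the line along which they close (so a half turn about z gives the same grasp; the last joint's range is limited). The gripper opens to 88 mm and grips with 3 to 60 N. Pads are 20 mm wide; open, the fingers measure 115 mm over their backs; the gripper's body (75 mm by 178 mm) begins 61 mm behind the grasp point.
Start: joints at [-1.437, 0.477, 0.022, 1.555, -0.011, 1.109, -0.083], TCP at [161.624, 655.381, 247.664] pointing down, gripper open.
Joint ranges: [-2.96, 2.96], [-0.34, 2.1], [-1.41, 1.46], [0.24, 2.44], [-1.37, 4.51], [0.17, 1.92], [-2.96, 2.96]. Speed limits (rad/s): [2.39, 2.39, 3.14, 3.14, 3.14, 3.14, 3.14].

### API

Orientations are given as a rotation vector (axis times angle).
In Python, from workcell import get_state, read_camera, calibration, finish_job gives the robot as it stands. The module is installed in compiled form; this text tells all that it offers.
- The arm moves only by the tool carry_out, never from a script. Its argument "increments" is one flat list of numbers, 4 for each row, row after row: the shift along the world's x, y, z in cm, then the turn about the world's z in degrees. In form: [tx, ty, tz, roll, tx, ty, tz, roll, ...]. A call has exactly 10 rows; each row shifts and turns the commanded pose from where the row before left it; what a row does not reach is not made up. A row lasts 1/10 s, in which the tool goes at most 50 mm and 8.59 degrees, less where a joint would pass 70% of its speed; a pose out of reach is approached as far as the arm can. A call with a gripper value outside its range is refused whole. "fingers" is the closure, from -1 (fully open) to 1 (shut), so that 0 is half open, set as the call begins (left out, the last holds). The fingers move at their own pace and stop on an object; "newtons" is the grip in N (left out, the last holds). Time passes only in rows, so rows that do not move let the fingers close, or fill a call up. It gives the time, the measured TCP pose, the force, the opening and the grip force at its end, in the units of the state.
- get_state(): the state, without advancing time (a new reading comes with each control period).
- read_camera(name): name is "scene" or "top" or "wrist"; returns the picture (384x512x3 uint8, blue, green, red); there is no depth.
- calibration(name): a dict with "fx", "fy", "cx", "cy" (pixels), "position" and "rotation" of the camera in the world. Camera axes: x right, y down, z forward; pixel columns grow to the right and rows downward; lengths in mm; the calibration is good to about 2 mm. A picture is of the moment at which its call begins: read the wrist's pose just before it. calibration takes no time and is no camera call; for the wrist camera it gives the pose at the moment of the call.
- finish_job(): hands the job in; it is judged then, once.
The state is a dict: "clock": time; "qpos": joint angles; "joint_vel": joint speeds; "effort": joint torques, N m; "ee_pos": TCP position; "tool_rot": TCP orientation; "force": force on the tool from outside, world axes, zero at the start; "moment": the same for the moment, N m; "grip_width": finger opening in mm; "gripper_force": force on a finger pad.
Only numpy, scipy, OpenCV 4.12 (cv2) and the standard library are available. Lean on these libraries where they do the work, as an engineer would, in place of code of your own. Each camera call takes 0.05 s, during which the arm holds its last target. There are 200 camera calls.

## Working session

There is one attempt and no reset: what is moved stays moved. The work goes in short steps, Python scripts to look and compute and a tool call to move; the robot and the scene stay as the last step left them, time stands still between calls to the robot, and variables do not carry over. Pictures are saved under pics/ and viewed, at most 10 in all, crops included, and the job is handed in when it is done.

Besides the shell and the picture viewer there is one more tool, called as a command line: name --argument value ..., lists and objects as JSON in quotes. carry_out: Moves the arm, as the interface text tells. Its arguments: {"type":"object","properties":{"increments":{"type":"array","items":{"type":"number"}},"fingers":{"type":"number"},"newtons":{"type":"number"}},"required":["increments"]}

```bash
mkdir -p pics
python3 - <<'E'
from workcell import *
import cv2
s=get_state();print({k:s[k] for k in("clock","ee_pos","tool_rot","force","grip_width")})
for n in("scene","top"):
    cv2.imwrite(f"pics/{n}.png",read_camera(n)); print(n,calibration(n))
a=cv2.imread("pics/scene.png");b=cv2.imread("pics/top.png")
cv2.imwrite("pics/both.png",cv2.vconcat([a,b])if 0 else b)
E
```

```text
{'clock': 0.0, 'ee_pos': array([161.51108353, 654.83937816, 246.7193294 ]), 'tool_rot': array([-3.78879466e-01, -3.11857868e+00,  2.76791112e-03]), 'force': array([-0.54002616, -0.20860432,  0.72138146]), 'grip_width': 87.76563798521315}
scene {'fx': 378.3618590430755, 'fy': 378.3618590430755, 'cx': 249.45125279892062, 'cy': 192.42428150654928, 'position': array([1188.22339134,  731.42083697,  853.35533753]), 'rotation': array([-0.97122198, -2.40948212,  1.10736554])}
top {'fx': 355.35805304909104, 'fy': 355.35805304909104, 'cx': 263.3274832341878, 'cy': 191.00957802517314, 'position': array([ 358.19454104,   82.48490778, 1069.86630368]), 'rotation': array([-2.06591547,  2.1654648 , -0.22571836])}
```

View pics/scene.png

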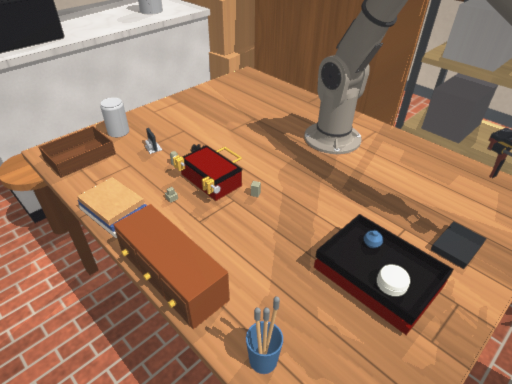

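View pics/top.png

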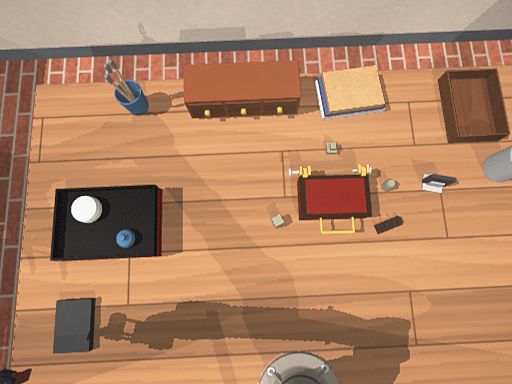

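The scene view shows the chest at about (212,172). In the top view the lid spans about (300–371, 175–219), the bar is at (338,226), the protruding pin is at (293,172), and seals stand at (278,221), (332,148) and (389,185). Next I'll measure these.

```bash
cat > h.py <<'E'
import numpy as np, cv2
from scipy.spatial.transform import Rotation as R
from workcell import *
def onplane(cal,uv,z):
    uv=np.atleast_2d(uv).astype(float)
    d=np.c_[(uv[:,0]-cal["cx"])/cal["fx"],(uv[:,1]-cal["cy"])/cal["fy"],np.ones(len(uv))]
    d=R.from_rotvec(cal["rotation"]).apply(d); p=np.array(cal["position"])
    return p+d*((z-p[2])/d[:,2])[:,None]
def proj(cal,P):
    q=R.from_rotvec(cal["rotation"]).inv().apply(np.atleast_2d(P)-cal["position"])
    return np.c_[q[:,0]/q[:,2]*cal["fx"]+cal["cx"],q[:,1]/q[:,2]*cal["fy"]+cal["cy"]]
E
python3 - <<'E'
from h import *
im=cv2.imread("pics/top.png");c=calibration("top")
hsv=cv2.cvtColor(im,cv2.COLOR_BGR2HSV)
red=((hsv[...,1]>200)&((hsv[...,0]<6)|(hsv[...,0]>174))&(hsv[...,2]>60)).astype(np.uint8)
red[:, :290]=0; red[:,380:]=0; red[:165]=0;red[230:]=0
cn=max(cv2.findContours(red,0,2)[0],key=cv2.contourArea)
r=cv2.minAreaRect(cn);b=cv2.boxPoints(r);print(r);w=onplane(c,b,75);print("red inlay",w.round(1),np.linalg.norm(np.diff(w,axis=0),axis=1))
dark=((hsv[...,2]<70)).astype(np.uint8);m=((red|dark)>0).astype(np.uint8);m[:, :290]=0; m[:,373:]=0; m[:165]=0;m[221:]=0
cn=max(cv2.findContours(m,0,2)[0],key=cv2.contourArea);r=cv2.minAreaRect(cn);b=cv2.boxPoints(r);w=onplane(c,b,75);print("lid",r,w.round(1),np.linalg.norm(np.diff(w,axis=0),axis=1))
for n,(u,v),z in [("bar",(338,231),70),("pinhead",(291,172),75),("sealL",(278,221),48),("sealB",(332,148),44),("sealR",(389,185),50),("rest",(388,225),30),("clip",(433,183),30),("cab",(185,115),80),("cab",(300,115),80),("book",(319,110),20)]:
    print(n,onplane(c,(u,v),z).round(0))
s=get_state();print(R.from_rotvec(s["tool_rot"]).as_matrix().round(3))
cv2.imwrite("pics/topcrop.png",cv2.resize(im[135:245,265:425],None,fx=5,fy=5,interpolation=cv2.INTER_CUBIC))
E
```

```text
Traceback (most recent call last):
ValueError: max() iterable argument is empty
```

Run:
```python
from h import *
im=cv2.imread("pics/top.png");c=calibration("top")
hsv=cv2.cvtColor(im,cv2.COLOR_BGR2HSV);print(hsv[195,335],hsv[195,302],hsv[230,338],hsv[240,300])
cv2.imwrite("pics/topcrop.png",cv2.resize(im[135:245,265:425],None,fx=5,fy=5,interpolation=cv2.INTER_CUBIC))
h=hsv[195,335]
red=((abs(hsv[...,0].astype(int)-int(h[0]))<5)&(hsv[...,1]>170)).astype(np.uint8)
def roi(m):
    o=np.zeros_like(m);o[165:222,290:374]=m[165:222,290:374];return o
for nm,m in(("red",red),("lid",red|(hsv[...,2]<70).astype(np.uint8))):
    cn=max(cv2.findContours(roi(m),0,2)[0],key=cv2.contourArea)
    r=cv2.minAreaRect(cn);w=onplane(c,cv2.boxPoints(r),75);print(nm,r,w.round(1).tolist(),np.linalg.norm(np.diff(w,axis=0),axis=1))
for n,(u,v),z in [("bar",(338,231),70),("pinhead",(291,172),75),("sealL",(278,221),48),("sealB",(332,148),44),("sealR",(389,185),50),("rest",(388,225),30),("clip",(433,183),30),("cab",(185,115),80),("cab",(300,115),80),("book",(319,110),20)]:
    print(n,onplane(c,(u,v),z).round(0))
s=get_state();print(R.from_rotvec(s["tool_rot"]).as_matrix().round(3))
```

```text
[  3 188 160] [ 11 105  73] [ 17 149 193] [ 13 125 224]
red ((335.5036926269531, 195.62844848632812), (34.871482849121094, 60.318241119384766), 88.36341857910156) [[594.9, -50.7, 75.0], [591.9, -224.8, 75.0], [490.7, -216.9, 75.0], [493.8, -46.3, 75.0]] [174.18530346 101.51039414 170.66042152]
lid ((335.4765319824219, 196.65342712402344), (42.81681823730469, 70.00077819824219), 88.40885925292969) [[604.0, -37.0, 75.0], [600.3, -239.4, 75.0], [476.2, -229.3, 75.0], [480.0, -31.8, 75.0]] [202.49252208 124.53328179 197.4757394 ]
bar [[ 442. -134.   70.]]
pinhead [[618. -12.  75.]]
sealL [[481.  32.  48.]]
sealB [[ 695. -144.   44.]]
sealR [[ 571. -300.   50.]]
rest [[ 456. -290.   30.]]
clip [[ 575. -441.   30.]]
cab [[806. 293.  80.]]
cab [[790. -49.  80.]]
book [[ 831. -119.   20.]]
[[-0.971  0.239 -0.   ]
 [ 0.239  0.971 -0.002]
 [-0.    -0.002 -1.   ]]
```

View pics/topcrop.png

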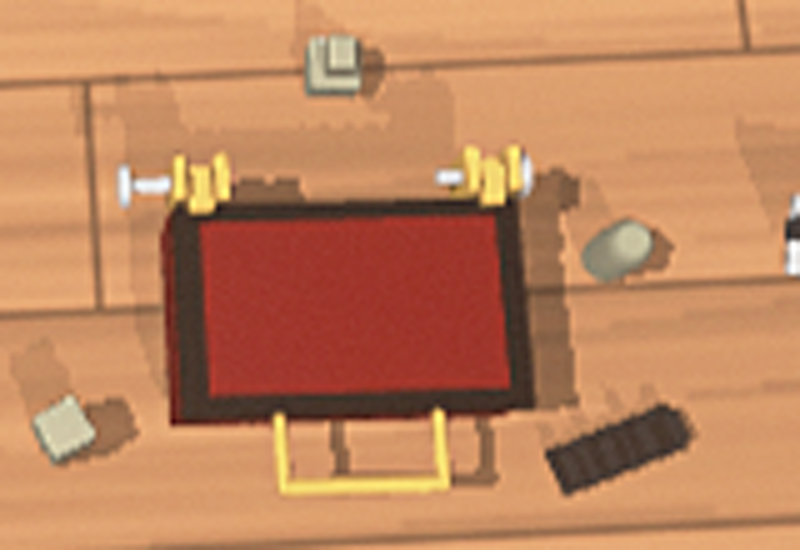

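The crop shows the pin head at crop (122,186), the right head at (527,174), the bar ends at (280,490) and (447,487), and the lid's front corners at about (177,415) and (533,408). I'll turn these into the chest frame.

```bash
python3 - <<'E'
from h import *
c=calibration("top")
f=lambda u,v,z:onplane(c,((u-2)/5+265,(v-2)/5+135),z)[0]
P=dict(headL=f(121,186,75),headR=f(530,174,75),barL=f(280,490,72),barR=f(447,487,72),lfR=f(533,409,75),lbL=f(178,208,75),lbR=f(517,199,75))
for k,v in P.items():print(k,v.round(1))
ax=P["headL"]-P["headR"];b=P["barL"]-P["barR"]
print("yaw deg axis",np.degrees(np.arctan2(-ax[0],ax[1])),"bar",np.degrees(np.arctan2(-b[0],b[1])),np.linalg.norm(b),np.linalg.norm(ax))
cs=calibration("scene")
for k in P:print(k,proj(cs,P[k]).round(1))
E
python3 - <<'E'
import cv2
im=cv2.imread("pics/scene.png");cv2.imwrite("pics/scrop.png",cv2.resize(im[135:215,140:270],None,fx=6,fy=6,interpolation=cv2.INTER_CUBIC))
E
```

```text
headL [618.6  -5.8  75. ]
headR [ 614.7 -243.1   75. ]
barL [439.6 -84.2  72. ]
barR [ 436.9 -177.8   72. ]
lfR [ 478.1 -229.9   75. ]
lbL [604.  -37.8  75. ]
lbR [ 600.2 -234.    75. ]
yaw deg axis -0.9399325674714544 bar -1.671879094792398 93.71253689456984 237.36233547185486
headL [[216.6 189. ]]
headR [[174.1 157.4]]
barL [[240.8 157.1]]
barR [[224.1 146.2]]
lfR [[206.5 144.2]]
lbL [[213.7 182.4]]
lbR [[179.  156.8]]
```

View pics/scrop.png

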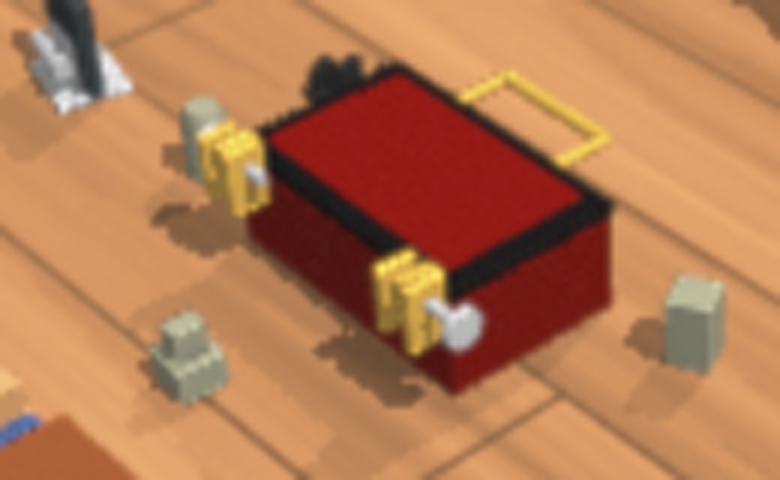

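The scene view agrees with the top view: the head projects to (216.6,189.0) and is seen at (217,189.6). In chest terms:

| Quantity | Value |
|---|---|
| Chest yaw | about -1.2° |
| Left pin head face | about (618, -6, 75) |
| Pin stand-off | about 25 mm |
| Bar centre | about (439, -132, 70) |

I'll swing over with the fingers closed.

carry_out --increments '[2.25,-2.95,0,-3.87,2.25,-2.95,0,-3.87,2.25,-2.95,0,-3.87,2.25,-2.95,0,-3.87,2.25,-2.95,0,-3.87,2.25,-2.95,0,-3.87,2.25,-2.95,0,-3.87,2.25,-2.95,0,-3.87,2.25,-2.95,0,-3.87,2.25,-2.95,0,-3.87]' --fingers 1 --newtons 10

```text
clock: 1.1
ee_pos: [387.2, 358.9, 247.5]
tool_rot: [-1.395, -2.815, 0.001]
force: [0.7, 0.5, 0.1]
grip_width: 11.2
gripper_force: 0.0
```

carry_out --increments '[2.25,-2.95,0,-3.87,2.25,-2.95,0,-3.87,2.25,-2.95,0,-3.87,2.25,-2.95,0,-3.87,2.25,-2.95,0,-3.87,2.25,-2.95,0,-3.87,2.25,-2.95,0,-3.87,2.25,-2.95,0,-3.87,2.25,-2.95,0,-3.87,2.25,-2.95,0,-3.87]'

```text
clock: 2.1
ee_pos: [612.1, 64.2, 247.3]
tool_rot: [-2.248, -2.194, 0.001]
force: [-0.0, -0.4, 0.7]
grip_width: 0.5
gripper_force: 0.0
```

Run:
```python
from h import *
s=get_state();c=calibration("wrist");im=read_camera("wrist");cv2.imwrite("pics/w1.png",im)
M=R.from_rotvec(s["tool_rot"]).as_matrix();print(s["clock"],s["ee_pos"].round(1),np.degrees(np.arctan2(M[1,1],M[0,1])),M[:,2],s["force"],s["grip_width"])
print(c["position"],{n:proj(c,p).round(0).tolist() for n,p in dict(headL=[618.6,-5.8,75],home=[618,-31,75]).items()})
```

```text
2.1 [612.1  64.2 247.3] -1.3956334670906598 [-6.30963227e-04 -2.19547809e-06 -9.99999801e-01] [-0.02663164 -0.41378481  0.67455859] 0.45450768323568025
[614.60623858 131.62824372 383.86145594] {'headL': [[261.0, 249.0]], 'home': [[261.0, 272.0]]}
```

View pics/w1.png

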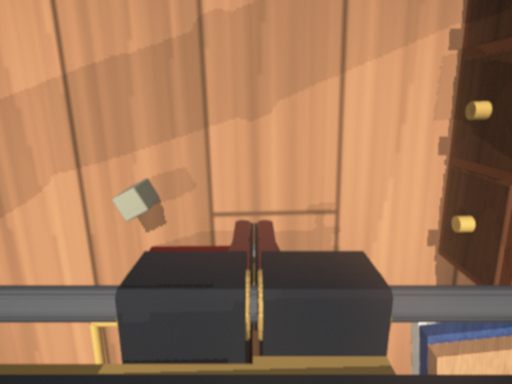

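The wrist view shows the square seal at (137,200), well clear. The pin head is hidden behind the closed fingers at about (261,249). Going down beside the pin head.

carry_out --increments '[0.1,-0.5,-2,0,0.1,-0.5,-2,0,0.1,-0.5,-2,0,0.1,-0.5,-2,0,0.1,-0.5,-2,0,0.1,-0.5,-2,0,0,-0.2,-2,0,0,0,-2,0,0,0,-0.2,0,0,0,0,0]'

```text
clock: 3.15
ee_pos: [617.2, 33.5, 85.4]
tool_rot: [-2.245, -2.197, 0.002]
force: [0.4, -0.4, -0.8]
grip_width: 0.4
gripper_force: 0.0
```

Run:
```python
from h import *
s=get_state();print(s["ee_pos"].round(1),s["force"])
a=read_camera("top");b=read_camera("scene")
o=cv2.hconcat([cv2.resize(a[140:240,270:370],(400,400)),cv2.resize(b[150:210,180:240],(400,400))]);cv2.imwrite("pics/near.png",o)
```

```text
[617.2  33.5  85.4] [ 0.44549991 -0.36970523 -0.79506042]
```

View pics/near.png

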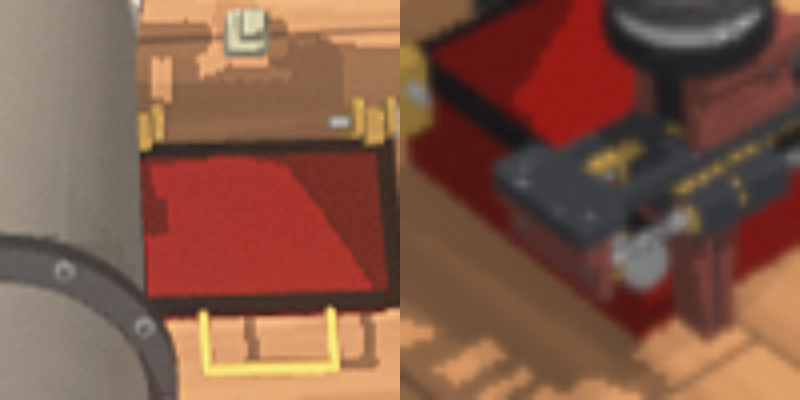

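The scene half shows the head at (640,255) facing the closed finger at (705,290), lined up. Pushing toward -y.

carry_out --increments '[0,-0.4,0,0,0,-0.4,0,0,0,-0.4,0,0,0,-0.4,0,0,0,-0.4,0,0,0,-0.4,0,0,0,-0.4,0,0,0,-0.4,0,0,0,-0.4,0,0,0,-0.4,0,0]'

```text
clock: 4.25
ee_pos: [617.4, -6.3, 85.6]
tool_rot: [-2.244, -2.197, -0.0]
force: [-1.7, 3.5, 2.2]
grip_width: 0.7
gripper_force: 1.6
```

carry_out --increments '[0,-0.1,0,0,0,-0.1,0,0,0,-0.1,0,0,0,-0.1,0,0,0,-0.1,0,0,0,-0.1,0,0,0,-0.1,0,0,0,-0.1,0,0,0,-0.1,0,0,0,-0.1,0,0]'

```text
clock: 5.25
ee_pos: [617.4, -16.7, 85.6]
tool_rot: [-2.245, -2.197, 0.0]
force: [-2.6, 2.7, 0.1]
grip_width: 0.3
gripper_force: 1.5
```

carry_out --increments '[0,-0.07,0,0,0,-0.07,0,0,0,-0.07,0,0,0,-0.07,0,0,0,-0.07,0,0,0,-0.07,0,0,0,-0.07,0,0,0,-0.07,0,0,0,0,0,0,0,0,0,0]'

```text
clock: 6.25
ee_pos: [617.4, -17.1, 85.6]
tool_rot: [-2.238, -2.198, -0.005]
force: [-4.2, 13.2, 4.4]
grip_width: 0.2
gripper_force: 6.7
```

carry_out --increments '[0,-0.1,0,0,0,-0.1,0,0,0,-0.1,0,0,0,0,0,0,0,0,0,0,0,0,0,0,0,0,0,0,0,0,0,0,0,0,0,0,0,0,0,0]'

```text
clock: 7.25
ee_pos: [617.4, -17.2, 85.6]
tool_rot: [-2.234, -2.198, -0.007]
force: [-5.1, 19.4, 4.6]
grip_width: 0.5
gripper_force: 9.6
```

Hard stop at about 19 N. I'll back off and lift, then check the head as I move over to the bar.

carry_out --increments '[0,1,0,0,0,1.5,0,0,0,1.5,0,0,0,0,2,0,0,0,2,0,0,0,2,0,0,0,2,0,0,0,2,0,-2,-1.5,0,0,-2,-1.5,0,0]'

```text
clock: 8.25
ee_pos: [578.2, -15.0, 186.4]
tool_rot: [2.243, 2.197, 0.002]
force: [-0.7, -0.9, -0.6]
grip_width: 0.4
gripper_force: 0.0
```

carry_out --increments '[-2,-1.8,0,0,-2,-1.8,0,0,-2,-1.8,0,0,-2,-1.8,0,0,-2,-1.8,0,0,-2,-1.8,0,0,-1,-1.8,0,0,-0.7,-1.1,0,0,0,0,0,0,0,0,0,0]' --fingers 0.25

```text
clock: 9.25
ee_pos: [441.3, -151.7, 185.8]
tool_rot: [2.245, 2.197, 0.001]
force: [0.1, 0.6, -0.5]
grip_width: 32.7
gripper_force: 0.0
```

Run:
```python
from h import *
s=get_state();M=R.from_rotvec(s["tool_rot"]).as_matrix();print(s["clock"],s["ee_pos"].round(1),np.degrees(np.arctan2(M[1,1],M[0,1])),s["force"],s["grip_width"])
cw=calibration("wrist");a=read_camera("top");b=read_camera("scene");w=read_camera("wrist");cv2.imwrite("pics/w2.png",w);cv2.imwrite("pics/t2.png",a);cv2.imwrite("pics/s2.png",b)
print(cw, proj(cw,[[439.6,-84,70],[437,-178,70]]).round(0).tolist())
t=cv2.hconcat([cv2.resize(a[155:235,270:390],(450,300),interpolation=2),cv2.resize(b[140:205,165:235],(350,300),interpolation=2)])
t=cv2.vconcat([t,cv2.copyMakeBorder(cv2.resize(w,(400,300)),0,0,0,400,0)]);cv2.imwrite("pics/chk.png",t)
```

```text
9.25 [ 441.3 -151.7  185.8] -1.2482406248262925 [ 0.05231887  0.58354099 -0.51971451] 32.74925101624371
{'fx': 344.4578792782036, 'fy': 344.4578792782036, 'cx': 253.56480468848866, 'cy': 190.9537048498034, 'position': array([443.49654301, -84.32873661, 322.27831528]), 'rotation': array([ 2.88887976e+00, -3.19305980e-02, -5.50372367e-04])} [[247.0, 102.0], [247.0, 227.0]]
```

View pics/chk.png

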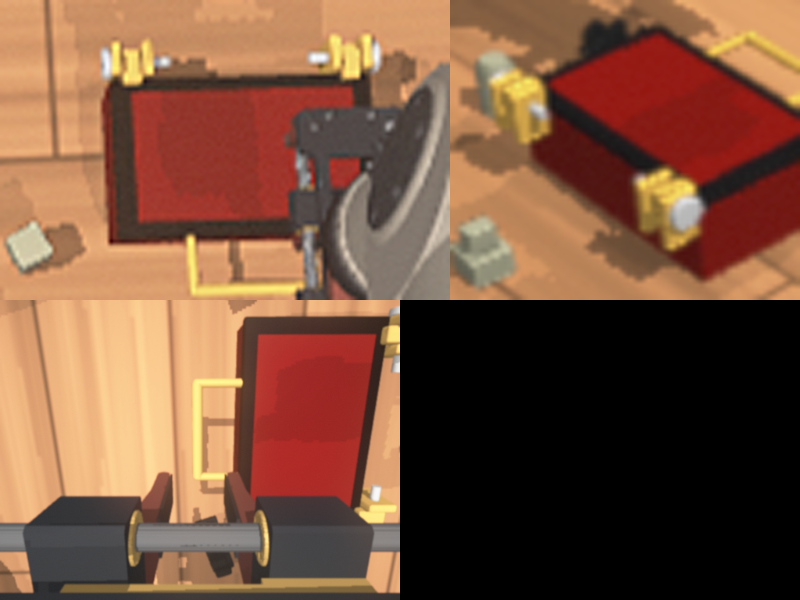

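The pin looks seated in both views: the left head sits against its cheek, in the top crop at x≈102–112 and in the scene crop at (688,213). The bar in the wrist view is at about (197, 380–477) of its half-size tile. I'll check the seating numerically.

Run:
```python
from h import *
ct=calibration("top");cs=calibration("scene");cw=calibration("wrist")
def comp(im,x0,x1,y0,y1):
    h=cv2.cvtColor(im,cv2.COLOR_BGR2HSV)[y0:y1,x0:x1]
    m=((h[...,1]<60)&(h[...,2]>120)).astype(np.uint8)
    n,l,st,ce=cv2.connectedComponentsWithStats(m)
    return [((ce[i]+[x0,y0]).round(1).tolist(),(st[i]+[x0,y0,0,0,0]).tolist()) for i in range(1,n) if st[i][4]>3]
for f,c,b in(("top",ct,(280,385,160,180)),("t2",ct,(280,385,160,180)),("scene",cs,(205,230,175,200)),("s2",cs,(200,225,170,195))):
    for ce,st in comp(cv2.imread(f"pics/{f}.png"),*b): print(f,ce,st,onplane(c,ce,75).round(1).tolist())
for off in(0,5,10,25):print(off,proj(cs,[618.3,-31+off,75]).round(1),proj(ct,[618.3,-31+off,75]).round(1))
w=cv2.imread("pics/w2.png");h=cv2.cvtColor(w,cv2.COLOR_BGR2HSV)
print("bar hsv",h[150:200:10,252]); m=((abs(h[...,0].astype(int)-24)<8)&(h[...,1]>110)&(h[...,2]>150)).astype(np.uint8);m[:, :200]=0;m[:,320:]=0;m[240:]=0
cn=max(cv2.findContours(m,0,2)[0],key=cv2.contourArea);print(cv2.boundingRect(cn))
x,y,ww,hh=cv2.boundingRect(cn)
for v in(y+20,y+hh//2,y+hh-20):
    u=np.where(m[v,:x+20])[0].mean();print(v,u,onplane(cw,(u,v),71).round(1))
print(onplane(cw,[(x,y),(x,y+hh)],71).round(1))
a=cv2.imread("pics/t2.png");b=cv2.imread("pics/s2.png")
cv2.imwrite("pics/z.png",cv2.hconcat([cv2.resize(a[158:183,290:330],(400,250),interpolation=2),cv2.resize(b[170:195,195:235],(400,250),interpolation=2)]))
```

```text
top [369.7, 169.2] [369, 166, 3, 8, 14] [[615.5, -240.6, 75.0]]
top [292.6, 171.6] [288, 168, 11, 8, 40] [[618.7, -16.8, 75.0]]
top [354.2, 170.0] [352, 169, 6, 3, 16] [[615.2, -195.4, 75.0]]
t2 [369.8, 169.3] [369, 166, 3, 8, 15] [[615.1, -240.8, 75.0]]
t2 [297.9, 171.8] [297, 168, 3, 8, 22] [[617.4, -32.1, 75.0]]
t2 [354.2, 170.0] [352, 169, 6, 3, 16] [[615.2, -195.4, 75.0]]
t2 [312.7, 171.0] [311, 170, 5, 3, 13] [[617.8, -75.1, 75.0]]
t2 [383.8, 176.0] [383, 175, 2, 3, 4] [[593.3, -279.1, 75.0]]
scene [215.6, 188.3] [211, 185, 9, 8, 45] [[618.7, -10.7, 75.0]]
s2 [211.7, 185.8] [209, 183, 7, 7, 35] [[619.6, -29.0, 75.0]]
0 [[211.6 185.3]] [[297.5 171.5]]
5 [[212.6 186. ]] [[295.8 171.6]]
10 [[213.6 186.8]] [[294.1 171.7]]
25 [[216.6 188.9]] [[288.9 171.9]]
bar hsv [[ 27 107 255]
 [ 27 107 255]
 [ 27 108 255]
 [ 27 107 255]
 [ 27 108 255]]
(245, 99, 66, 132)
119 251.77777777777777 [[442.5 -95.6  71. ]]
165 251.9 [[ 441.8 -128.9   71. ]]
211 252.22222222222223 [[ 441.3 -164.5   71. ]]
[[ 438.   -81.7   71. ]
 [ 435.4 -180.6   71. ]]
```

View pics/z.png

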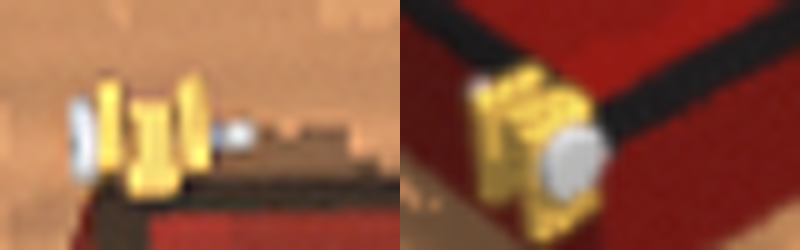

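The pin is home. Its head measures y≈-31 against -31 expected, and the two pin tips are symmetric about the chest's centre. Going down on the bar.

carry_out --increments '[0,1,0,0,0,1,0,0,0,0,-2,0,0,0,-2,0,0,0,-2,0,0,0,-2,0,0,0,-1.5,0,0,0,-1,0,0,0,-0.5,0,0,0,0,0]'

```text
clock: 10.4
ee_pos: [440.6, -131.8, 75.4]
tool_rot: [-2.245, -2.197, 0.001]
force: [-0.7, -0.5, -0.1]
grip_width: 32.9
gripper_force: 0.0
```

carry_out --increments '[0,0,0,0,0,0,0,0,0,0,0,0,0,0,0,0,0,0,0,0,0,0,0,0,0,0,0,0,0,0,0,0,0,0,0,0,0,0,0,0]' --fingers 1 --newtons 20

```text
clock: 11.4
ee_pos: [441.1, -132.2, 76.0]
tool_rot: [2.245, 2.197, 0.001]
force: [0.0, 0.7, 6.8]
grip_width: 9.4
gripper_force: 20.0
```

```bash
python3 -c "
import numpy as np
t=np.radians(np.arange(0,61,2));x=-17.6*np.cos(t)-.5*np.sin(t);z=17.6*np.sin(t)-.5*np.cos(t)
x=np.round(x+17.6,2);z=np.round(z+.5,2)
for i in range(30):print('%.2f, %.2f, %.2f, 0,'%(x[i+1]-x[i],-.02*(x[i+1]-x[i]),z[i+1]-z[i]),end=' ' if (i+1)%10 else '\n')
"
```

```text
-0.01, 0.00, 0.61, 0, 0.02, -0.00, 0.62, 0, 0.03, -0.00, 0.61, 0, 0.06, -0.00, 0.61, 0, 0.08, -0.00, 0.61, 0, 0.10, -0.00, 0.61, 0, 0.12, -0.00, 0.60, 0, 0.14, -0.00, 0.60, 0, 0.17, -0.00, 0.59, 0, 0.18, -0.00, 0.59, 0,
0.20, -0.00, 0.58, 0, 0.23, -0.00, 0.57, 0, 0.24, -0.00, 0.57, 0, 0.27, -0.01, 0.55, 0, 0.28, -0.01, 0.55, 0, 0.30, -0.01, 0.53, 0, 0.32, -0.01, 0.53, 0, 0.34, -0.01, 0.51, 0, 0.35, -0.01, 0.50, 0, 0.38, -0.01, 0.49, 0,
0.39, -0.01, 0.48, 0, 0.40, -0.01, 0.46, 0, 0.42, -0.01, 0.44, 0, 0.44, -0.01, 0.43, 0, 0.45, -0.01, 0.42, 0, 0.47, -0.01, 0.40, 0, 0.48, -0.01, 0.38, 0, 0.49, -0.01, 0.37, 0, 0.51, -0.01, 0.35, 0, 0.52, -0.01, 0.33, 0,
```

carry_out --increments '[0,0,0.61,0,0.02,0,0.62,0,0.03,0,0.61,0,0.06,0,0.61,0,0.08,0,0.61,0,0.1,0,0.61,0,0.12,0,0.6,0,0.14,0,0.6,0,0.17,0,0.59,0,0.18,0,0.59,0]'

```text
clock: 12.4
ee_pos: [449.6, -132.4, 136.6]
tool_rot: [-2.246, -2.197, 0.0]
force: [3.1, -2.0, -3.2]
grip_width: 9.0
gripper_force: 20.0
```

Forces are low and the lid is at about 20°. Continuing.

carry_out --increments '[0.2,0,0.58,0,0.23,0,0.57,0,0.24,0,0.57,0,0.27,-0.01,0.55,0,0.28,-0.01,0.55,0,0.3,-0.01,0.53,0,0.32,-0.01,0.53,0,0.34,-0.01,0.51,0,0.35,-0.01,0.5,0,0.38,-0.01,0.49,0]'

```text
clock: 13.4
ee_pos: [476.6, -132.9, 189.8]
tool_rot: [-2.243, -2.193, 0.004]
force: [-7.4, -1.6, 3.0]
grip_width: 9.3
gripper_force: 20.0
```

carry_out --increments '[0.39,-0.01,0.48,0,0.4,-0.01,0.46,0,0.42,-0.01,0.44,0,0.44,-0.01,0.43,0,0.45,-0.01,0.42,0,0.47,-0.01,0.4,0,0.48,-0.01,0.38,0,0.49,-0.01,0.37,0,0.51,-0.01,0.35,0,0.52,-0.01,0.33,0]'

```text
clock: 14.4
ee_pos: [522.4, -133.7, 231.7]
tool_rot: [-2.243, -2.193, 0.003]
force: [-12.0, -0.2, 16.3]
grip_width: 9.1
gripper_force: 20.0
```

carry_out --increments '[0,0,0,0,0,0,0,0,0,0,0,0,0,0,0,0,0,0,0,0,0,0,0,0,0,0,0,0,0,0,0,0,0,0,0,0,0,0,0,0]'

```text
clock: 15.4
ee_pos: [523.0, -133.7, 232.0]
tool_rot: [-2.243, -2.194, 0.001]
force: [-10.8, 0.2, 16.4]
grip_width: 9.2
gripper_force: 20.0
```

Run:
```python
from h import *
s=get_state();print(s["clock"],s["ee_pos"].round(1),s["force"],s["grip_width"],s["gripper_force"])
a=read_camera("top");b=read_camera("scene");w=read_camera("wrist")
cv2.imwrite("pics/t3.png",a);cv2.imwrite("pics/s3.png",b)
o=cv2.vconcat([cv2.hconcat([cv2.resize(a[140:240,265:398],(400,300)),cv2.resize(b[115:205,145:265],(400,300))]),cv2.copyMakeBorder(cv2.resize(w,(400,300)),0,0,0,400,0)]);cv2.imwrite("pics/end.png",o)
```

```text
15.4 [ 523.  -133.7  232. ] [-10.84995756   0.16075922  16.44397366] 9.155666899771917 20.010882765054703
```

View pics/end.png

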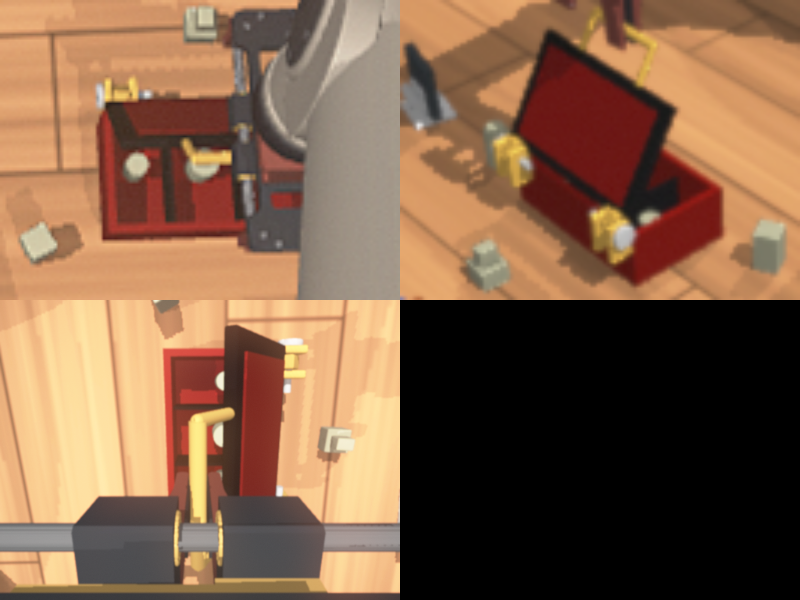

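The lid is open to about 60°; the chord of 176.2 mm works out to 60.05°. The pin head is still seated and the seals are in place. There is about 19 N of radial squeeze, so I'll ease it outward by a few millimetres and then check the angle in the images.

carry_out --increments '[-0.05,0,0.08,0,-0.05,0,0.09,0,-0.05,0,0.08,0,-0.05,0,0.09,0,0,0,0,0,0,0,0,0,0,0,0,0,0,0,0,0,0,0,0,0,0,0,0,0]'

```text
clock: 16.55
ee_pos: [523.8, -133.7, 233.0]
tool_rot: [2.243, 2.196, 0.001]
force: [8.1, -4.0, -15.3]
grip_width: 9.3
gripper_force: 20.0
```

Run:
```python
from h import *
s=get_state();print(s["clock"],s["ee_pos"].round(1),s["force"],s["grip_width"],abs(s["joint_vel"]).max())
O=np.array([617-72*np.cos(np.radians(1.2)),-136.3+72*np.sin(np.radians(1.2)),0]);Rz=R.from_euler("z",-1.2,degrees=True)
ct=calibration("top");cs=calibration("scene")
print("obs: top bar end",(265+187/3.0075,190),"scene bar end",(145+255/3.333,115+45/3.333),"lid left front corner scene",(145+275/3.333,115+106/3.333),"right",(145+147/3.333,115+32/3.333))
for th in(57,60,63):
    t=np.radians(th);f=lambda x,y,z:O+Rz.apply([72+x*np.cos(t)+z*np.sin(t),y,75-x*np.sin(t)+z*np.cos(t)])
    P=[f(-176,45,-5),f(-131,100,-0),f(-131,-100,0)];print(th,proj(ct,P[:1]).round(1),proj(cs,P).round(1).tolist())
```

```text
16.55 [ 523.8 -133.7  233. ] [  8.08399575  -4.04806281 -15.29465898] 9.312029777228055 0.0016219843999651597
obs: top bar end (327.17788861180384, 190) scene bar end (221.5076507650765, 128.5013501350135) lid left front corner scene (227.50825082508248, 146.8031803180318) right (189.1044104410441, 124.6009600960096)
57 [[329.8 194.9]] [[221.4, 128.4], [226.0, 148.0], [188.5, 124.0]]
60 [[330.  191.4]] [[219.5, 127.9], [224.5, 147.7], [187.0, 123.6]]
63 [[330.1 187.8]] [[217.4, 127.5], [223.0, 147.6], [185.5, 123.4]]
```

The image checks bracket 60°: about 58.7° from the scene view and 61.3° from the top view, with 60.0° from the arm's motion. The 4 mm ease overshot and flipped the force, so I'll go back half of it.

carry_out --increments '[0.05,0,-0.08,0,0.05,0,-0.09,0,0,0,0,0,0,0,0,0,0,0,0,0,0,0,0,0,0,0,0,0,0,0,0,0,0,0,0,0,0,0,0,0]'

```text
clock: 17.55
ee_pos: [523.3, -133.8, 232.4]
tool_rot: [-2.245, -2.197, -0.0]
force: [-4.8, 0.2, 5.1]
grip_width: 9.2
gripper_force: 20.0
```

Run:
```python
from h import *
s=get_state();print(s["clock"],s["ee_pos"].round(1),s["force"].round(1),s["grip_width"],abs(s["joint_vel"]).max())
x=s["ee_pos"]+[0,0,-6]
print("angle about axis",np.degrees(np.arctan2(x[2]-75,617-x[0]))+1.63,"chord",np.degrees(2*np.arcsin(np.hypot(x[0]-441,x[2]-70)/2/176.07)))
```

```text
17.55 [ 523.3 -133.8  232.4] [-4.8  0.2  5.1] 9.181660051740964 0.001301941042949322
angle about axis 59.87654650424375 chord 60.24296399300321
```

Low force, standing still, and the angle reads 60°. Handing in.

```bash
python3 -c "
from workcell import finish_job;print(finish_job())"
```

```text
the job is handed in; nothing more can be done
None
```

I pushed the left hinge pin fully home first, then lifted the lid; the arm is holding it still by the bar at about 60° (59.9–60.2° from the arm's position), and in the pictures I took nothing else had moved.

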